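Fetch the power meter head from behind the things in the lane

ROBOT

A 6-joint arm with a two-finger parallel gripper is mounted at the origin on a cart in front of the work surface, level with it; the furniture and walls round the work are solid. World frame = base frame: x ahead of the robot, y to its left, z up, the work surface at z = 0. Lengths are in m, angles in rad, forces in N, time in s.
With the tool pointing down it reaches from about 0.35 to 0.85 m from the base axis. Payload 8.1 kg.
Tool frame: the origin (TCP) lies at the very end of the fingers, on their centre line; the grasp point (between the pads) lies 19 mm behind it; z points along the fingers, y is the line along which they close (so a half turn about z gives the same grasp; the last joint's range is limited). The gripper opens to 93 mm and grips with 3 to 60 N. Pads are 15 mm wide; open, the fingers measure 128 mm over their backs; the gripper's body (75 mm by 188 mm) begins 65 mm behind the grasp point.
Start: joints at [1.06, 0.13, 1.488, -0, 1.523, -0.085], TCP at [0.248, 0.546, 0.219] pointing down, gripper open.
Joint ranges: [-2.96, 2.96], [-0.89, 2.26], [0.02, 2.5], [-1.34, 4.48], [0, 2.73], [-2.66, 2.66]. Speed limits (rad/s): [2.39, 2.39, 2.79, 3.14, 3.14, 3.14].

INTERFACE

Orientations are given as a rotation vector (axis times angle).
In Python, from plant import robot gives the robot as it stands.
- The arm moves only by the tool play_rows, never from a script. Its argument "deltas" is one flat list of numbers, 5 for each row, row after row: the shift along the tool's x, y, z in mm, then the turn about the tool's z in degrees, then the finger opening in mm, from 0 to 93. A call has 1 to 10 rows; each row shifts and turns the commanded pose from where the row before left it, along the tool's axes as they then stand; what a row does not reach is not made up. A row lasts 1/12 s, in which the tool goes at most 41.7 mm and 7.16 degrees, less where a joint would pass 70% of its speed; a pose out of reach is approached as far as the arm can. A call with a gripper value outside its range is refused whole. The fingers move at their own pace and stop on an object; "newtons" is the grip in N (left out, the last holds). Time passes only in rows, so rows that do not move let the fingers close. It gives the time, the measured TCP pose, the force, the opening and the grip force at its end, in the units of the state.
- robot.read_state(): the state, without advancing time (a new reading comes with each control period).
- robot.read_camera(name): name is "scene" or "side" or "wrist"; returns a dict with "pixels" (384x512x3 uint8, blue, green, red), "mtx" (3x3 intrinsics, pixels), "D" ([k1, k2, p1, p2, k3] as OpenCV has them; the pictures are not rectified), "eye" and "rotation" of the camera in the world. Camera axes: x right, y up, looking along -z (the intrinsics and any distortion apply to the point x, -y, -z); pixel columns grow to the right and rows downward; lengths in m; the calibration is good to about 2 mm. A picture is of the moment at which its call begins. There is no depth.
- robot.close_job(): hands the job in; it is judged then, once.
The state is a dict: "t": time; "q": joint angles; "dq": joint speeds; "joint_torque": joint torques, N m; "tool_pos": TCP position; "orientation": TCP orientation; "force": force on the tool from outside, world axes, zero at the start; "wrist_torque": the same for the moment, N m; "opening": finger opening in m; "gripper_force": force on a finger pad.
Only numpy, scipy, OpenCV 4.12 (cv2) and the standard library are available. Lean on these libraries where they do the work, as an engineer would, in place of code of your own. Each camera call takes 0.05 s, during which the arm holds its last target. There are 200 camera calls.

TASK

The black power meter head lies at the closed end of the grey storage lane, shut in by the dropper bottle and the post holder. First take the bottle and the post holder out and stand both on the blue mat, then set the meter head, sensor up, in the middle of the yellow ring on the aluminium plate, and only then put the bottle and the post holder back in the lane, each upright on the very spot where it stood at the start. Keep the bottle upright all the time, and leave the tin, the screwdriver and the lens tube alone.

Things in the scene. Friction and masses are not known exactly. Their poses are not given: they have to be found in the camera images.
- meter_head: Power meter head: black disc, 60 mm diameter, 18 mm high, white sensor in its upper face, 0.18 kg. Origin: centre of the underside, z up. It lies on the lane's floor with about 32 mm free behind it (to the closed end) but only 5 mm at either side: grip it along the lane (lane's y) once the thing in front of it is gone.
- post_holder: Post holder: black tube 24 mm wide on a black base 50 x 50 x 10 mm, 61 mm high in all, 0.16 kg; a light thumb screw (17 mm diameter, 45 mm up) sticks out 27 mm toward its -y. Origin: on the tube's axis at the underside (base from -23 to +27 mm in y); z up. Its x lies about along the lane. Grip the tube above the base, fingers closing along its x.
- dropper: Dropper bottle: amber bottle with a label and a black dropper cap, 33 mm diameter up to a height of 70 mm, then narrower, 102 mm high in all, about 0.07 kg. Origin: centre of the underside, z up. Grip the body at about 50 mm height.
- lane: Fixed straight channel: white floor 4 mm thick, grey walls 6 mm thick, 24 mm high; 220 mm long, 82 mm wide (70 inside). Origin: centre of the underside. y runs along it: closed at +y, open at -y. On its centre line stand the meter head at about y = +43 mm, one of bottle and post holder at about -20 mm, the other at about -80 mm (which is which changes).
- mat: Blue ribbed rubber mat, fixed: 100 mm (its x) by 120 mm (its y), 3 mm thick. Origin: centre of the underside.
- seat: Aluminium plate, fixed: 90 x 90 mm, 8 mm thick, flat top with a yellow ring (inner diameter 62, outer 74 mm) around its middle. Origin: centre of the underside.
- tin: Bystander: round silver tin, 66 mm diameter, 27 mm high, stands beyond the work. Origin: centre of the underside.
- driver: Bystander: hex screwdriver with orange handle, 213 mm long, 29 mm thick, lies beyond the work along its y. Origin: under its middle.
- tube: Bystander: black lens tube, 30 mm diameter, 30 mm high, stands beyond the work. Origin: centre of the underside.
Mind the look-alikes: they are no part of the job. Of the things shaped like the meter_head, the black one is meant.

How it is judged:
By the outcome, as a careful person would: the job done as asked, in the order asked, and still so for the second after the job is handed in, with the robot touching nothing.
It also fails if it takes over 120 s, if anything falls off the work surface, if the arm or the gripper's body presses on something with over 40 N, if the wrist force passes 120 N, or if a joint passes its speed limit or range.

## Working session

There is one attempt and no reset: what is moved stays moved. The work goes in short steps, Python scripts to look and compute and a tool call to move; the robot and the scene stay as the last step left them, time stands still between calls to the robot, and variables do not carry over. Pictures are saved under pics/ and viewed, at most 14 in all, crops included, and the job is handed in when it is done.

Besides the shell and the picture viewer there is one more tool, called after "Call:" by a JSON object that holds its "fn" and its "kwargs". play_rows: Moves the arm, as the interface text tells. Its arguments: {"type":"object","properties":{"deltas":{"type":"array"},"newtons":{"type":"number"}},"required":["deltas"]}

```bash
ls; mkdir -p pics; python3 - <<'E'
from plant import robot
import cv2
s=robot.read_state();print(s['t'],s['tool_pos'],s['orientation'],s['opening'],s['force'])
for n in("scene","side"):
    c=robot.read_camera(n);cv2.imwrite(f'pics/{n}0.png',c['pixels']);print(n,c['mtx'],c['D'],c['eye'],c['rotation'])
E
```

```text
pics
0.0 [0.24753942 0.54593171 0.2176046 ] [-6.63764253e-01 -3.07015933e+00  2.72402012e-03] 0.09324461799380337 [ 0.34948931  0.7631115  -0.56967463]
scene [[484.07984693   0.         253.61671545]
 [  0.         484.07984693 196.3343086 ]
 [  0.           0.           1.        ]] [-0.09558695  0.          0.          0.          0.        ] [0.21817779 0.43023    0.93023037] [ 0.27881489 -0.92977374 -2.45160975]
side [[410.19090627   0.         251.4990158 ]
 [  0.         410.19090627 190.81475262]
 [  0.           0.           1.        ]] [-0.13709996  0.          0.          0.          0.        ] [0.2501155  0.33078041 0.61961583] [ 0.31616669 -1.05221548 -2.39646225]
```

View pics/scene0.png

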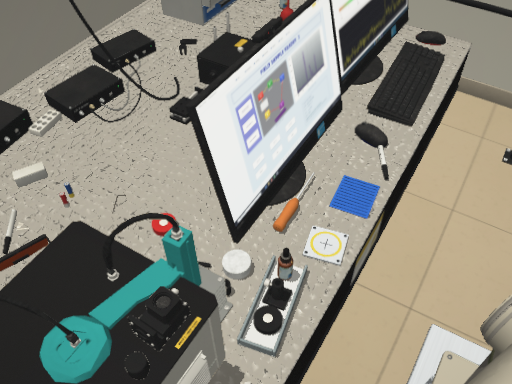

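View pics/side0.png

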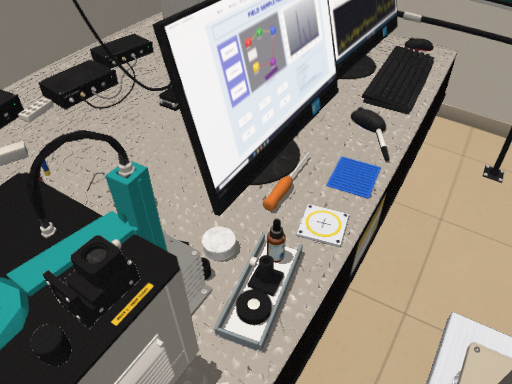

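The scene shows the lane at about px (272,305): the meter head is at (267,319), the post holder at (277,293) and the bottle at (286,264). The ring plate is at (326,244), the mat at (355,196), the tin at (237,263) and the driver at (290,213). Meter-head look-alikes: the black disc in the lane at (267,319), the silver tin (237,263), the dark knob on the cart at (137,365), and a dark knob at (228,287), which may be the lens tube. The description picks the lane disc, so I'll check it in a close crop.

```bash
cat > h.py <<'E'
import numpy as np, cv2
from scipy.spatial.transform import Rotation as R
F=np.diag([1.,-1,-1])
def cam(n):
    from plant import robot
    c=robot.read_camera(n); return c
def proj(c,P):
    Rw=R.from_rotvec(c['rotation']).as_matrix() if np.ndim(c['rotation'])==1 else c['rotation']
    p=(np.asarray(P,float).reshape(-1,3)-c['eye'])@Rw@F
    return cv2.projectPoints(p,np.zeros(3),np.zeros(3),c['mtx'],c['D'])[0][:,0]
def unproj(c,uv,z):
    """pixels -> world at height z"""
    Rw=R.from_rotvec(c['rotation']).as_matrix()
    n=cv2.undistortPoints(np.asarray(uv,float).reshape(-1,1,2),c['mtx'],c['D'])[:,0]
    d=np.c_[n,np.ones(len(n))]@F@Rw.T
    e=np.array(c['eye']); return e+d*((np.asarray(z)-e[2])/d[:,2])[:,None]
E
python3 - <<'E'
from h import *
import pickle
a=cam('scene');b=cam('side');pickle.dump((a,b),open('c0.pkl','wb'))
A=cv2.resize(a['pixels'][165:360,205:335],None,fx=3,fy=3,interpolation=cv2.INTER_CUBIC)
B=cv2.resize(b['pixels'][160:355,195:330],None,fx=3,fy=3,interpolation=cv2.INTER_CUBIC)
cv2.imwrite('pics/c1.png',np.hstack([A,B])); print(A.shape,B.shape)
for n,p in dict(meter=(267,319),ph=(277,296),bot=(284,276),seat=(326,244),mat=(355,196),tin=(237,270)).items(): print(n,unproj(a,[p],[0.01])[0].round(3))
E
```

```text
(585, 390, 3) (585, 405, 3)
meter [0.454 0.014 0.01 ]
ph [ 0.463 -0.044  0.01 ]
bot [ 0.474 -0.097  0.01 ]
seat [ 0.432 -0.224  0.01 ]
mat [ 0.434 -0.398  0.01 ]
tin [ 0.573 -0.056  0.01 ]
```

View pics/c1.png

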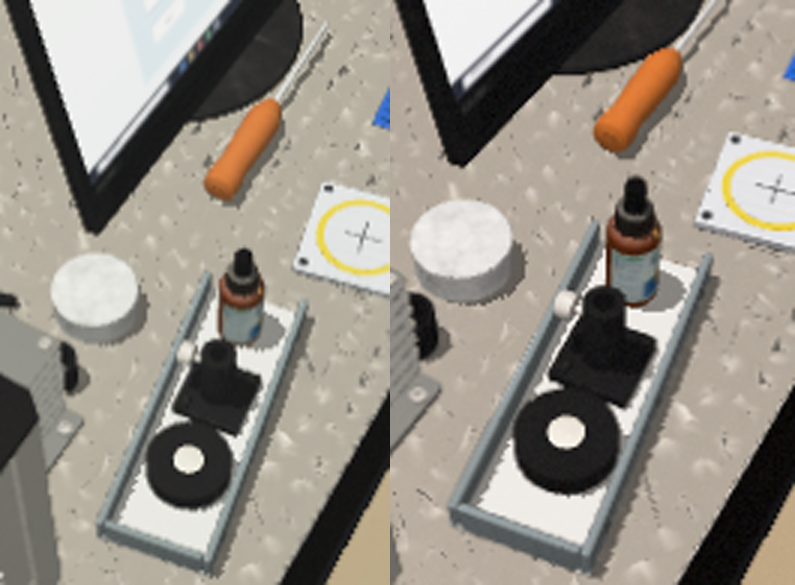

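The crop confirms it: the black disc with the white sensor at scene (268,318) is the meter head. The post holder is in the middle at (277,296), and the bottle is at the open end. Next I'll triangulate the surroundings to find a safe approach, and get rough poses.

```bash
python3 - <<'E'
from h import *
import pickle
from scipy.optimize import least_squares
a,b=pickle.load(open('c0.pkl','rb'))
def tri(p,q):
    f=lambda X:np.r_[(proj(a,X)-p)[0],(proj(b,X)-q)[0]]
    s=least_squares(f,[.5,0,.05]);return s.x.round(3),np.abs(s.fun).max().round(1)
for n,p,q in [('teal conn',(177,231),(125,165)),('gantry knob',(113,274),(47,229)),('cart corner',(216,300),(181,254)),('blackbox',(163,302),(97,256)),('monitor corner',(236,237),(219,212)),('bottle top',(286,250),(277,222)),('tealbase',(75,340),(0,280)),
 ('sensor',(205+188/3,165+460/3),(195+(567-390)/3,160+432/3)),('phtop',(205+220/3,165+346/3),(195+(606-390)/3,160+298/3))]: print(n,*tri(p,q))
print(unproj(a,[(216,380),(290,384),(390,200),(470,45)],[0]*4).round(3))
print(proj(a,[(0,0,0),(.248,.546,.2)]).round())
E
```

```text
teal conn [0.571 0.099 0.327] 0.3
gantry knob [0.657 0.183 0.245] 0.1
cart corner [0.469 0.137 0.269] 3.3
blackbox [0.531 0.195 0.288] 0.4
monitor corner [ 0.605 -0.106  0.054] 0.1
bottle top [ 0.476 -0.103  0.101] 0.2
tealbase [0.643 0.28  0.234] 14.6
sensor [0.446 0.022 0.034] 0.4
phtop [ 0.467 -0.056  0.054] 0.1
[[ 0.475  0.174  0.   ]
 [ 0.347  0.107  0.   ]
 [ 0.353 -0.44   0.   ]
 [ 0.363 -1.318  0.   ]]
[[481. 425.]
 [188. 673.]]
```

Call:
{"fn": "play_rows", "kwargs": {"deltas": [0,0,-20,3,93,0,0,-36,7,93,0,0,-36,7,93,0,0,-36,7,93,0,0,-36,7,93,0,0,-16,7,93,0,0,0,7,93,0,0,0,7,93,0,0,0,0,93]}}

```text
t: 0.95
tool_pos: [0.2479, 0.5466, 0.3989]
orientation: [-1.95, -2.463, -0.001]
force: [-0.3, 0.6, -0.4]
opening: 0.0927
gripper_force: 0.0
```

```bash
cat >> h.py <<'E'
def tool():
    from plant import robot
    s=robot.read_state(); M=R.from_rotvec(s['orientation']).as_matrix()
    return s,np.array(s['tool_pos']),M
def go(*tgts,yaw=None):
    """prints tool-frame mm shift from measured pose to each target in turn, and turn (deg) to bring tool y to world angle yaw (done AFTER the shifts)"""
    s,p,M=tool(); ty=np.degrees(np.arctan2(M[1,1],M[0,1]))
    print('t',round(s['t'],2),'p',p.round(4),'tooly',round(ty,2),'tilt',np.degrees(np.arccos(-M[2,2])).round(2),'open',round(s['opening'],4),'grip',round(s['gripper_force'],1),'F',np.round(s['force'],1))
    for t in tgts:
        d=(M.T@(np.array(t)-p))*1000; print('shift',d.round(1)); p=np.array(t)
    if yaw is not None: print('turn',((ty-yaw+90)%180-90).round(2))
E
python3 -c "
from h import *
go((.23,.44,.4),(.40,-.05,.40))"
```

```text
t 0.95 p [0.2479 0.5466 0.3989] tooly 13.26 tilt 0.03 open 0.0927 grip 0.0 F [-0.3  0.6 -0.4]
shift [-99.6 -41.9  -1.1]
shift [-5.159e+02  5.310e+01 -2.000e-01]
```

Call:
{"fn": "play_rows", "kwargs": {"deltas": [-20,-8,0,0,93,-30,-13,0,0,93,-30,-13,0,0,93,-30,-3,0,0,93,-36,4,0,0,93,-36,4,0,0,93,-36,4,0,0,93,-36,4,0,0,93,-36,4,0,0,93,-36,4,0,0,93]}}

```text
t: 1.78
tool_pos: [0.3117, 0.2249, 0.3982]
orientation: [-1.936, -2.474, 0.0]
force: [0.4, -0.5, 0.5]
opening: 0.093
gripper_force: 0.0
```

Call:
{"fn": "play_rows", "kwargs": {"deltas": [-36,4,0,0,93,-36,4,0,0,93,-36,4,0,0,93,-36,4,0,0,93,-36,4,0,0,93,-36,4,0,0,93,-36,4,0,0,93,-20,3,0,0,93,0,0,0,0,93,0,0,0,0,93]}}

```text
t: 2.62
tool_pos: [0.4058, -0.0312, 0.3979]
orientation: [-1.941, -2.468, 0.001]
force: [0.6, 0.3, -0.3]
opening: 0.0931
gripper_force: 0.0
```

```bash
python3 - <<'E'
from h import *
import pickle
go((.42,-.05,.3))
c=cam('wrist');pickle.dump(c,open('w1.pkl','wb'));cv2.imwrite('pics/w1.png',c['pixels']);print(c['mtx'],c['D'],c['eye'],R.from_rotvec(c['rotation']).as_matrix().round(2))
E
```

```text
t 2.62 p [ 0.4058 -0.0312  0.3979] tooly 13.64 tilt 0.1 open 0.0931 grip 0.0 F [ 0.6  0.3 -0.3]
shift [-21.7   9.5  97.9]
[[313.56898489   0.         254.65251277]
 [  0.         313.56898489 194.16984407]
 [  0.           0.           1.        ]] [-0.07415612  0.          0.          0.          0.        ] [0.38798694 0.04354088 0.56295976] [[ 0.97 -0.23 -0.06]
 [ 0.24  0.94  0.26]
 [-0.   -0.27  0.96]]
```

View pics/w1.png

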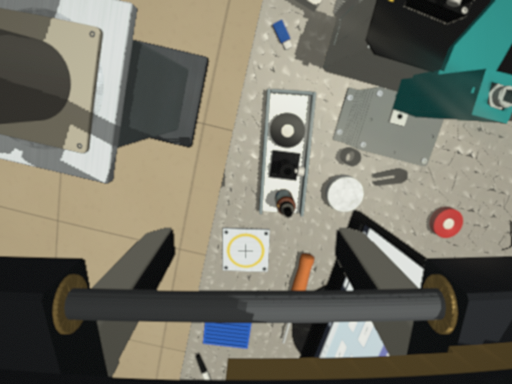

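The wrist view shows the lane from (265,90) to (313,212), with the meter head at (287,130), the post holder at (285,165), the bottle at (286,203), the plate at (246,250), and the mat partly hidden at (228,333). I'll move lower for a precise measurement.

```bash
python3 -c "
from h import *
go((.455,-.04,.23))"
```

```text
t 2.67 p [ 0.4057 -0.0304  0.3982] tooly 13.69 tilt 0.07 open 0.0929 grip 0.0 F [ 0.2 -0.6  0.3]
shift [-21.1  45.8 168.2]
```

Call:
{"fn": "play_rows", "kwargs": {"deltas": [-3,7,20,0,93,-4,9,34,0,93,-4,9,34,0,93,-4,9,34,0,93,-4,9,30,0,93,-2,3,16,0,93,0,0,0,0,93,0,0,0,0,93,0,0,0,0,93]}}

```text
t: 3.42
tool_pos: [0.4561, -0.0394, 0.2325]
orientation: [1.939, 2.469, 0.002]
force: [-0.7, 0.6, 0.8]
opening: 0.093
gripper_force: 0.0
```

```bash
python3 - <<'E'
from h import *
import pickle
go()
c=cam('wrist');pickle.dump(c,open('w2.pkl','wb'));cv2.imwrite('pics/w2.png',cv2.resize(c['pixels'][0:300,110:420],None,fx=2,fy=2,interpolation=cv2.INTER_CUBIC));print(c['eye'])
E
```

```text
t 3.42 p [ 0.4561 -0.0394  0.2325] tooly 13.72 tilt 0.12 open 0.093 grip 0.0 F [-0.7  0.6  0.8]
[0.43753887 0.03554183 0.39739406]
```

View pics/w2.png

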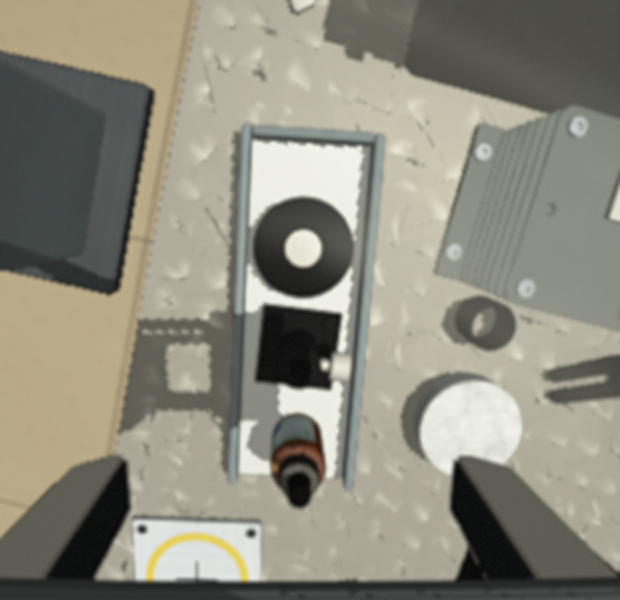

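```bash
python3 - <<'E'
from h import *
import pickle
from scipy.optimize import least_squares
c=pickle.load(open('w2.pkl','rb'));a,b=pickle.load(open('c0.pkl','rb'))
px=lambda l:np.array(l,float)/2+[110,0]
def place(P,x): 
    ca,sa=np.cos(x[2]),np.sin(x[2]); P=np.asarray(P); 
    return np.c_[x[0]+ca*P[:,0]-sa*P[:,1],x[1]+sa*P[:,0]+ca*P[:,1],P[:,2]]
def fit(P,uv,x0):
    s=least_squares(lambda x:(proj(c,place(P,x))-uv).ravel(),x0);return s.x,np.abs(s.fun).max()
# lane: image left = low x. closed=+y
L=[(-.041,.11,.024),(.041,.11,.024),(-.041,-.11,.024),(.041,-.11,.024)]
x,e=fit(L,px([(242,127),(384,135),(231,482),(349,486)]),[.46,-.02,.2]);print('lane',x.round(4),np.degrees(x[2]).round(2),e.round(2))
lane=x
loc=lambda p:((np.array(p[:2])-lane[:2])@np.array([[np.cos(lane[2]),-np.sin(lane[2])],[np.sin(lane[2]),np.cos(lane[2])]])).round(4)
h=unproj(c,px([(303,247)]),[.022])[0];print('head',h.round(4),loc(h))
# holder: its x along lane; -y (screw) to world +x => its x toward +y or: yaw ~ +90+..: y points to -x => x = (0... ) yaw=+90 -> x=+Y,y=-X
B=[(.025,.027,.010+.004),(.025,-.023,.014),(-.025,-.023,.014),(-.025,.027,.014)]
x,e=fit(B,px([(264,306),(342,314),(330,389),(256,380)]),[.46,-.05,1.7]);print('holder',x.round(4),np.degrees(x[2]).round(2),e.round(2),loc(x))
d=unproj(c,px([(299,492)]),[.106])[0];print('bottle',d.round(4),loc(d), unproj(a,[(205+242/3,165+254/3)],[.106]).round(4),unproj(b,[(195+(635-390)/3,160+182/3)],[.106]).round(4))
s=[unproj(a,[(205+363/3,165+236/3)],[.008])[0],unproj(b,[(195+(773-390)/3,160+187/3)],[.008])[0]];print('seat',np.round(s,4),unproj(c,px([(197,576)]),[.008]).round(4))
E
```

```text
lane [ 0.4601 -0.0249  0.1817] 10.41 2.9
head [0.4508 0.0177 0.022 ] [-0.0015  0.0436]
holder [ 0.4651 -0.0432  1.6901] 96.84 1.22 [ 0.0016 -0.0189]
bottle [ 0.4755 -0.0968  0.106 ] [ 0.0021 -0.0735] [[ 0.4758 -0.0996  0.106 ]] [[ 0.4756 -0.1011  0.106 ]]
seat [[ 0.4331 -0.2259  0.008 ]
 [ 0.4358 -0.2281  0.008 ]] [[ 0.4336 -0.2223  0.008 ]]
```

```bash
cat > ov.py <<'E'
from h import *
import pickle
def circ(x,y,z,r):
    t=np.linspace(0,2*np.pi,60);return np.c_[x+r*np.cos(t),y+r*np.sin(t),0*t+z]
def place(P,x): 
    ca,sa=np.cos(x[2]),np.sin(x[2]); P=np.asarray(P,float); 
    return np.c_[x[0]+ca*P[:,0]-sa*P[:,1],x[1]+sa*P[:,0]+ca*P[:,1],P[:,2]]
def rect(x0,x1,y0,y1,z): return [(x0,y0,z),(x1,y0,z),(x1,y1,z),(x0,y1,z),(x0,y0,z)]
def draw(c,curves,crop,f):
    x0,x1,y0,y1=crop
    im=cv2.resize(c['pixels'][y0:y1,x0:x1],None,fx=f,fy=f,interpolation=cv2.INTER_CUBIC)
    for P,col in curves:
        q=((proj(c,P)+.5-[x0,y0])*f-.5)*16
        cv2.polylines(im,[q.round().astype(np.int32)],False,col,1,cv2.LINE_AA,4)
    return im
E
python3 - <<'E'
from ov import *
c=pickle.load(open('w2.pkl','rb'));a,b=pickle.load(open('c0.pkl','rb'))
l=(.4601,-.0249,.1817)
G=(0,255,0);M=(255,0,255);Y=(0,255,255)
H=(.4651,-.0432,1.6901);bx,by=.4755,-.0995
cv=[(place(rect(-.041,.041,-.11,.11,.024),l),G),(place(rect(-.035,.035,-.11,.104,.024),l),G),(circ(.4508,.0177,.022,.03),M),(circ(.4508,.0177,.004,.03),M),
(place(rect(-.025,.025,-.023,.027,.014),H),Y),(circ(H[0],H[1],.065,.012),Y),(place([(0,-.012,.049),(0,-.027,.049)],H),Y),
(circ(bx,by,.004,.0165),M),(circ(bx,by,.074,.0165),M),(circ(bx,by,.106,.005),M),(circ(.434,-.2255,.008,.031),M)]
A=draw(c,cv,(200,310,50,270),2.7);B=draw(a,cv,(230,350,215,360),4)
h=max(A.shape[0],B.shape[0]);print(A.shape,B.shape)
pad=lambda i:cv2.copyMakeBorder(i,0,h-i.shape[0],0,0,cv2.BORDER_CONSTANT)
cv2.imwrite('pics/o1.png',np.hstack([pad(A),pad(B)]))
E
```

```text
(594, 297, 3) (580, 480, 3)
```

View pics/o1.png

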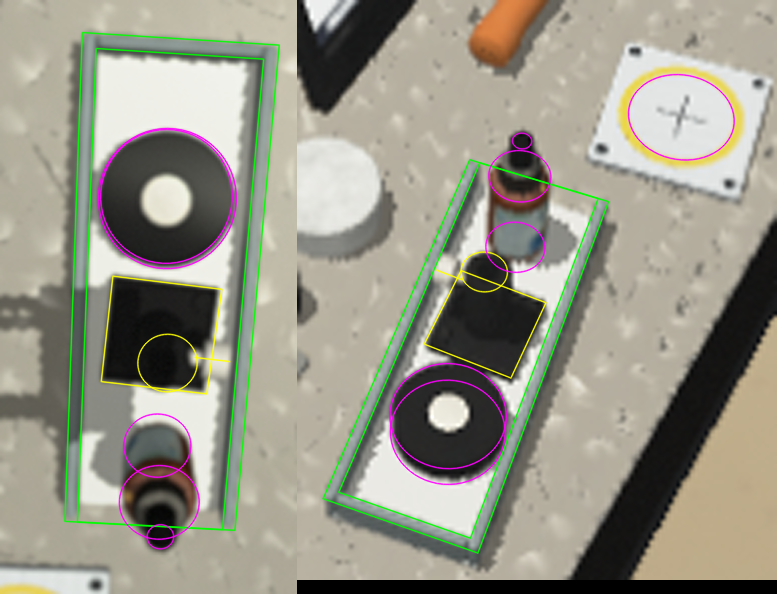

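The overlay shows my fitted lane, disc, post-holder base and bottle lying on the image to within about 2 mm. Next: mat, seat ring and monitor clearance.

```bash
python3 - <<'E'
from ov import *
from scipy.optimize import least_squares
a,b=pickle.load(open('c0.pkl','rb'));w=pickle.load(open('w1.pkl','rb'))
for n,c in(('scene',a),('side',b)):
    h=cv2.cvtColor(c['pixels'],cv2.COLOR_BGR2HSV)
    m=cv2.inRange(h,(100,120,80),(125,255,255)); m[:150]=0;m[225:]=0;m[:,:320]=0
    k=max(cv2.findContours(m,0,1)[0],key=cv2.contourArea)[:,0]
    P=unproj(c,k,[.003]*len(k))[:,:2]; r=cv2.minAreaRect((P*1000).astype(np.float32));print(n,'mat',r)
    y=cv2.inRange(h,(20,100,120),(35,255,255)); y[:190]=0;y[275:]=0;y[:,:290]=0;y[:,365:]=0
    k=max(cv2.findContours(y,0,1)[0],key=cv2.contourArea)
    P=unproj(c,k[:,0],[.008]*len(k)); print('ring',cv2.fitEllipse((P[:,:2]*1000).astype(np.float32)))
def tri(p,q):
    f=lambda X:np.r_[(proj(a,X)-p)[0],(proj(b,X)-q)[0]]
    s=least_squares(f,[.5,0,.05]);return s.x.round(3),np.abs(s.fun).max().round(1)
print('icon',*tri((322,128),(316,107)));print('topleft',*tri((200,105),(165,25)));print('tube?',unproj(pickle.load(open('w2.pkl','rb')),[(110+483/2,323/2)],[.03]))
from plant import robot; print(robot.read_state()['q'])
E
```

```text
scene mat ((437.0594177246094, -404.9251403808594), (99.3111343383789, 119.3205337524414), 6.354974746704102)
ring ((434.51641845703125, -225.69461059570312), (69.87755584716797, 70.44265747070312), 110.77186584472656)
side mat ((436.75799560546875, -405.7293701171875), (99.5078125, 120.8932113647461), 6.238018989562988)
ring ((434.3911437988281, -227.03436279296875), (70.68445587158203, 71.72777557373047), 122.72611999511719)
icon [ 0.591 -0.51   0.086] 0.4
topleft [ 0.653 -0.087  0.418] 2.2
tube? [[0.56554907 0.00095507 0.03      ]]
[-1.98746339e-01 -2.72113885e-01  1.84586475e+00  1.05312682e-04
  1.56460846e+00 -4.37719196e-01]
```

```bash
python3 -c "
from h import *
go((.4758,-.1005,.2325),(.4758,-.1005,.035))"
```

```text
t 3.47 p [ 0.4564 -0.0397  0.2329] tooly 13.69 tilt 0.19 open 0.093 grip 0.0 F [ 0.7 -0.3 -0.2]
shift [-63.7   4.5   0.5]
shift [  0.3  -0.6 197.5]
```

Call:
{"fn": "play_rows", "kwargs": {"deltas": [-12,1,0,0,93,-25,2,0,0,93,-20,1,0,0,93,-7,0,10,0,93,0,0,30,0,93,0,0,35,0,93,0,0,35,0,93,0,0,20,0,93,0,0,0,0,93,0,0,0,0,93]}}

```text
t: 4.3
tool_pos: [0.4737, -0.1013, 0.1001]
orientation: [-1.942, -2.467, 0.001]
force: [0.7, -0.3, 0.6]
opening: 0.0929
gripper_force: 0.0
```

```bash
python3 - <<'E'
from ov import *
go((.4758,-.1005,.035))
c=cam('wrist');im=cv2.resize(c['pixels'][150:384,100:400],None,fx=2,fy=2);cv2.imwrite('pics/w3.png',im)
E
```

```text
t 4.3 p [ 0.4737 -0.1013  0.1001] tooly 13.59 tilt 0.13 open 0.0929 grip 0.0 F [ 0.7 -0.3  0.6]
shift [ 0.2  2.3 65.1]
```

View pics/w3.png

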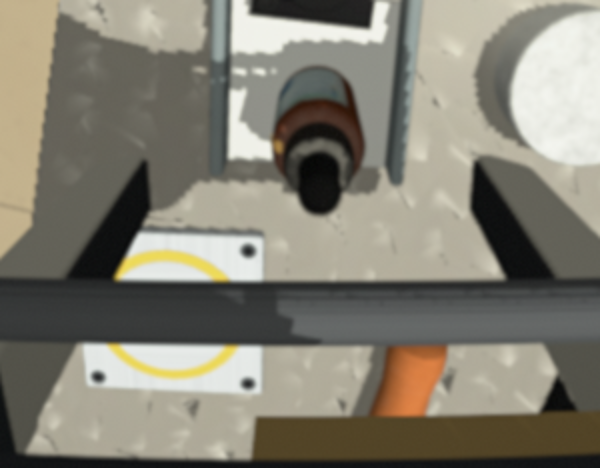

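The bottle cap at (318,185) sits 8 px to the right of the fingertips' midpoint (310), which is about 2.3 mm and agrees with the computed shift. Now I descend and grip.

Call:
{"fn": "play_rows", "kwargs": {"deltas": [0,2,15,0,93,0,0,30,0,93,0,0,20,0,93,0,0,0,0,93,0,0,0,0,70,0,0,0,0,50,0,0,0,0,36,0,0,0,0,28,0,0,0,0,28,0,0,0,0,28], "newtons": 12}}

```text
t: 5.18
tool_pos: [0.4771, -0.1011, 0.0365]
orientation: [1.942, 2.468, 0.001]
force: [1.0, 0.1, -0.5]
opening: 0.0574
gripper_force: 0.0
```

```bash
python3 -c "
from h import *
go((.4758,-.1005,.035))"
```

```text
t 5.18 p [ 0.4771 -0.1011  0.0365] tooly 13.6 tilt 0.08 open 0.0574 grip 0.0 F [ 1.   0.1 -0.5]
shift [ 0.9 -1.1  1.5]
```

Call:
{"fn": "play_rows", "kwargs": {"deltas": [0,0,0,0,28,0,0,0,0,28,0,0,0,0,28,0,0,0,0,28,0,0,0,0,28,0,0,0,0,28,0,0,0,0,28]}}

```text
t: 5.77
tool_pos: [0.4764, -0.1009, 0.0356]
orientation: [-1.943, -2.469, 0.0]
force: [0.2, -0.2, -0.2]
opening: 0.0319
gripper_force: 12.0
```

```bash
python3 -c "
from h import *
go((.476,-.101,.13),(.440,-.435,.13),(.440,-.435,.036))"
```

```text
t 5.77 p [ 0.4764 -0.1009  0.0356] tooly 13.6 tilt 0.01 open 0.0319 grip 12.0 F [ 0.2 -0.2 -0.2]
shift [  0.1  -0.4 -94.4]
shift [-316.2 -113.5    0. ]
shift [-0.  0. 94.]
```

Call:
{"fn": "play_rows", "kwargs": {"deltas": [0,0,-5,0,28,0,0,-10,0,28,0,0,-20,0,28,0,0,-20,0,28,0,0,-20,0,28,0,0,-12,0,28,-8,-3,-7,0,28,-15,-5,0,0,28,-22,-8,0,0,28,-28,-10,0,0,28]}}

```text
t: 6.6
tool_pos: [0.4681, -0.1782, 0.1295]
orientation: [-1.94, -2.471, -0.0]
force: [-0.2, 0.1, -0.5]
opening: 0.0323
gripper_force: 12.0
```

Call:
{"fn": "play_rows", "kwargs": {"deltas": [-30,-11,0,0,28,-30,-11,0,0,28,-30,-11,0,0,28,-30,-11,0,0,28,-30,-11,0,0,28,-30,-11,0,0,28,-24,-8,0,0,28,-18,-6,0,0,28,-12,-4,0,0,28,-6,-2,0,0,28]}}

```text
t: 7.43
tool_pos: [0.4402, -0.4331, 0.129]
orientation: [-1.944, -2.467, 0.0]
force: [-0.0, 1.0, -0.9]
opening: 0.0325
gripper_force: 12.0
```

Call:
{"fn": "play_rows", "kwargs": {"deltas": [-3,-1,0,0,28,0,0,0,0,28,0,0,0,0,28,0,0,0,0,28]}}

```text
t: 7.77
tool_pos: [0.4413, -0.4336, 0.1296]
orientation: [-1.941, -2.47, -0.0]
force: [-0.2, 0.7, -1.5]
opening: 0.0325
gripper_force: 12.0
```

```bash
python3 -c "
from ov import *
go((.440,-.435,.036))
c=cam('wrist');a=cam('scene')
print(c['eye'])
cv2.imwrite('pics/w4.png',np.hstack([c['pixels'][:300,80:450],cv2.resize(a['pixels'][130:280,250:450],None,fx=2,fy=2)]))"
```

```text
t 7.77 p [ 0.4413 -0.4336  0.1296] tooly 13.67 tilt 0.02 open 0.0325 grip 12.0 F [-0.2  0.7 -1.5]
shift [-1.1 -1.6 93.6]
[ 0.42323024 -0.35878641  0.29464232]
```

View pics/w4.png

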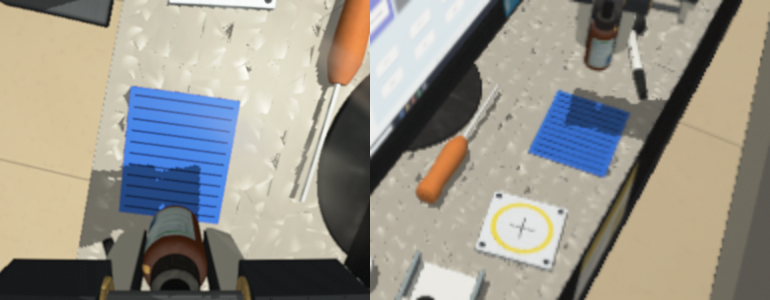

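The bottle is held upright. The mat in the wrist view has corners at (212,86), (320,99), (299,222) and (200,210), so I'll check its position from those.

```bash
python3 -c "
from ov import *
c=cam('wrist');P=unproj(c,[(212,86),(320,99),(299,222),(200,210)],[.003]*4);print(P.round(4),P.mean(0).round(4))"
```

```text
[[ 0.3822 -0.3511  0.003 ]
 [ 0.4788 -0.339   0.003 ]
 [ 0.4924 -0.4568  0.003 ]
 [ 0.3943 -0.4677  0.003 ]] [ 0.4369 -0.4037  0.003 ]
```

Call:
{"fn": "play_rows", "kwargs": {"deltas": [-1,-1,12,0,28,0,0,25,0,28,0,0,25,0,28,0,0,15,0,28,0,0,10,0,28,0,0,4,0,28,0,0,2,0,28,0,0,0,0,28,0,0,0,0,28,0,0,0,0,28]}}

```text
t: 8.75
tool_pos: [0.441, -0.4367, 0.0381]
orientation: [1.941, 2.467, -0.001]
force: [0.0, 0.0, -0.7]
opening: 0.0327
gripper_force: 12.0
```

```bash
python3 -c "
from h import *
go((.440,-.435,.035))"
```

```text
t 8.75 p [ 0.441  -0.4367  0.0381] tooly 13.6 tilt 0.13 open 0.0327 grip 12.0 F [ 0.   0.  -0.7]
shift [ 1.9 -0.5  3.1]
```

Call:
{"fn": "play_rows", "kwargs": {"deltas": [0,0,1,0,28,0,0,1,0,28,0,0,0,0,28,0,0,0,0,28]}}

```text
t: 9.08
tool_pos: [0.4402, -0.4359, 0.0347]
orientation: [1.943, 2.469, -0.0]
force: [-0.3, 0.1, -0.9]
opening: 0.0322
gripper_force: 12.0
```

Call:
{"fn": "play_rows", "kwargs": {"deltas": [0,0,1,0,28,0,0,0,0,28,0,0,0,0,28]}}

```text
t: 9.33
tool_pos: [0.4404, -0.4361, 0.0346]
orientation: [1.942, 2.468, -0.0]
force: [-1.9, 2.0, 6.2]
opening: 0.032
gripper_force: 12.0
```

Call:
{"fn": "play_rows", "kwargs": {"deltas": [0,0,-1,0,60,0,0,0,0,60,0,0,0,0,60,0,0,0,0,60,0,0,0,0,60,0,0,-10,0,60,0,0,-25,0,60,0,0,-35,0,60,0,0,-38,0,60,0,0,-38,0,60]}}

```text
t: 10.17
tool_pos: [0.4398, -0.4354, 0.1824]
orientation: [-1.942, -2.468, -0.0]
force: [-0.5, -0.8, 0.6]
opening: 0.0602
gripper_force: 0.0
```

```bash
python3 -c "
from h import *
go((.45,-.22,.24),(.4651,-.0432,.14),(.4651,-.0432,.027),yaw=96.84)"
```

```text
t 10.17 p [ 0.4398 -0.4354  0.1824] tooly 13.6 tilt 0.05 open 0.0602 grip 0.0 F [-0.5 -0.8  0.6]
shift [207.   60.5 -57.4]
shift [168.2  56.3 100.1]
shift [-1.00e-01  0.00e+00  1.13e+02]
turn -83.24
```

Call:
{"fn": "play_rows", "kwargs": {"deltas": [15,5,0,0,60,28,9,0,0,60,36,11,0,0,60,38,12,0,0,60,38,12,0,0,60,38,12,0,0,60,38,12,0,0,60,38,12,0,0,60,38,12,0,0,60,32,9,0,0,60]}}

```text
t: 11.0
tool_pos: [0.4635, -0.079, 0.1816]
orientation: [1.942, 2.469, 0.001]
force: [0.5, 0.3, 0.3]
opening: 0.0602
gripper_force: 0.0
```

Call:
{"fn": "play_rows", "kwargs": {"deltas": [22,7,0,-3,60,12,6,0,-6,60,0,0,0,-7,60,0,0,0,-7,60,0,0,0,-7,60,0,0,0,-7,60,0,0,0,-7,60,0,0,0,-7,60,0,0,0,-7,60,0,0,0,-7,60]}}

```text
t: 11.83
tool_pos: [0.4676, -0.0452, 0.1815]
orientation: [0.302, 3.126, -0.0]
force: [-0.1, 0.7, -0.5]
opening: 0.0596
gripper_force: 0.0
```

Call:
{"fn": "play_rows", "kwargs": {"deltas": [0,0,0,-7,60,0,0,0,-7,60,0,0,0,-4,60,0,0,0,0,60,0,0,0,0,60]}}

```text
t: 12.25
tool_pos: [0.4676, -0.0452, 0.1812]
orientation: [-0.177, 3.136, -0.0]
force: [-0.1, 0.1, -0.2]
opening: 0.0599
gripper_force: 0.0
```

```bash
python3 - <<'E'
from ov import *
go((.4651,-.0432,.18),yaw=96.84)
c=cam('wrist');pickle.dump(c,open('w5.pkl','wb'))
H=(.4651,-.0432,1.6901);l=(.4601,-.0249,.1817);G=(0,255,0);Y=(0,255,255)
cv=[(place(rect(-.041,.041,-.11,.11,.024),l),G),(place(rect(-.025,.025,-.023,.027,.014),H),Y),(circ(H[0],H[1],.065,.012),Y),(place([(0,-.012,.049),(0,-.027,.049)],H),Y),(circ(.4508,.0177,.022,.03),(255,0,255))]
cv2.imwrite('pics/w5.png',draw(c,cv,(100,420,100,330),2.4))
E
```

```text
t 12.25 p [ 0.4676 -0.0452  0.1812] tooly 96.45 tilt 0.04 open 0.0599 grip 0.0 F [-0.1  0.1 -0.2]
shift [2.2 2.3 1.2]
turn -0.39
```

View pics/w5.png

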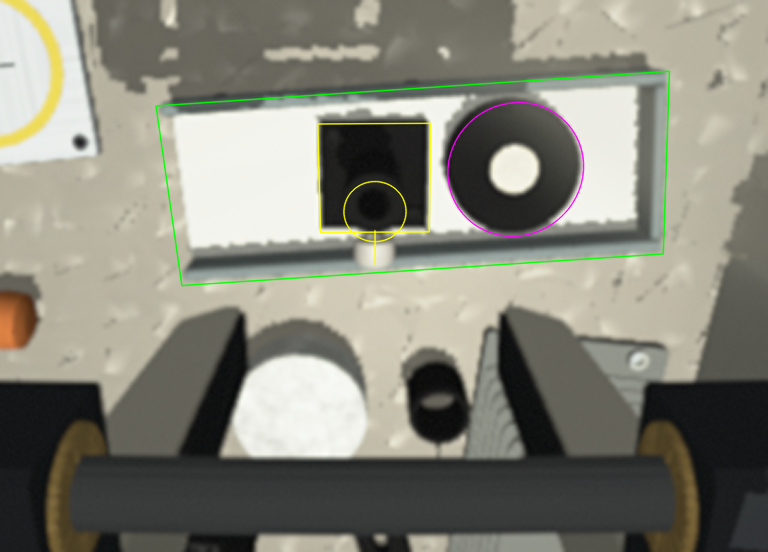

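Call:
{"fn": "play_rows", "kwargs": {"deltas": [3,2,15,-0.4,50,0,0,30,0,50,0,0,35,0,50,0,0,35,0,50,0,0,24,0,50,0,0,10,0,50,0,0,3,0,50,0,0,0,0,50,0,0,0,0,50]}}

```text
t: 13.05
tool_pos: [0.4657, -0.0438, 0.0304]
orientation: [-0.191, 3.133, -0.001]
force: [0.6, -0.3, 0.3]
opening: 0.0496
gripper_force: 0.0
```

```bash
python3 -c "
from h import *
go((.4643,-.0432,.028),yaw=96.84)"
```

```text
t 13.05 p [ 0.4657 -0.0438  0.0304] tooly 96.97 tilt 0.14 open 0.0496 grip 0.0 F [ 0.6 -0.3  0.3]
shift [1.3 0.8 2.4]
turn 0.13
```

Call:
{"fn": "play_rows", "kwargs": {"deltas": [1,0.5,2,0,50,0,0,0,0,50,0,0,0,0,18,0,0,0,0,18,0,0,0,0,18,0,0,0,0,18,0,0,0,0,18,0,0,0,0,18,0,0,0,0,18,0,0,0,0,18], "newtons": 20}}

```text
t: 13.88
tool_pos: [0.4634, -0.0433, 0.0268]
orientation: [-0.192, 3.135, -0.0]
force: [-1.6, -0.7, 2.9]
opening: 0.0248
gripper_force: 20.0
```

```bash
python3 -c "
from h import *
go((.4643,-.0432,.028),yaw=96.84)"
```

```text
t 13.88 p [ 0.4634 -0.0433  0.0268] tooly 97.0 tilt 0.02 open 0.0248 grip 20.0 F [-1.6 -0.7  2.9]
shift [-0.9  0.  -1.2]
turn 0.16
```

Call:
{"fn": "play_rows", "kwargs": {"deltas": [0,0,-5,0,18,0,0,-15,0,18,0,0,-25,0,18,0,0,-25,0,18,0,0,-20,3,18,0,0,-10,6,18,0,0,-5,7,18,0,0,0,7,18,0,0,0,7,18,0,0,0,7,18]}}

```text
t: 14.72
tool_pos: [0.4629, -0.043, 0.1316]
orientation: [-0.822, -3.031, -0.0]
force: [-1.0, 0.8, -2.5]
opening: 0.0247
gripper_force: 20.0
```

Call:
{"fn": "play_rows", "kwargs": {"deltas": [0,0,0,7,18,0,0,0,7,18,0,0,0,7,18,0,0,0,7,18,0,0,0,7,18,0,0,0,6,18,0,0,0,5,18,0,0,0,0,18,0,0,0,0,18]}}

```text
t: 15.47
tool_pos: [0.4629, -0.043, 0.1314]
orientation: [-1.93, -2.478, 0.0]
force: [-0.4, -0.1, -1.5]
opening: 0.0247
gripper_force: 20.0
```

```bash
python3 -c "
from h import *
go((.432,-.380,.13),(.432,-.380,.028))"
```

```text
t 15.47 p [ 0.4629 -0.043   0.1314] tooly 14.17 tilt 0.05 open 0.0247 grip 20.0 F [-0.4 -0.1 -1.5]
shift [-319.2 -112.4    1.3]
shift [-0.00e+00  1.00e-01  1.02e+02]
```

Call:
{"fn": "play_rows", "kwargs": {"deltas": [-8,-3,0,0,18,-18,-6,0,0,18,-28,-10,0,0,18,-34,-12,0,0,18,-36,-13,0,0,18,-36,-13,0,0,18,-36,-13,0,0,18,-36,-13,0,0,18,-34,-12,0,0,18,-28,-9,0,0,18]}}

```text
t: 16.3
tool_pos: [0.4321, -0.3568, 0.1316]
orientation: [1.932, 2.477, -0.001]
force: [-0.3, 0.5, -1.7]
opening: 0.0245
gripper_force: 20.0
```

Call:
{"fn": "play_rows", "kwargs": {"deltas": [-17,-6,0,0,18,-8,-2,0,0,18,0,0,15,0,18,0,0,30,0,18,0,0,30,0,18,0,0,15,0,18,0,0,5,0,18,0,0,0,0,18,0,0,0,0,18]}}

```text
t: 17.05
tool_pos: [0.4322, -0.3799, 0.0375]
orientation: [1.932, 2.476, -0.0]
force: [-0.4, -0.1, -2.1]
opening: 0.0244
gripper_force: 20.0
```

```bash
python3 -c "
from ov import *
go((.432,-.380,.0275))
a=cam('side');c=cam('wrist')
cv2.imwrite('pics/w6.png',np.hstack([cv2.resize(a['pixels'][110:310,270:430],None,fx=2.2,fy=2.2),cv2.resize(c['pixels'][100:340,120:400],None,fx=1.5,fy=1.833)]))"
```

```text
t 17.05 p [ 0.4322 -0.3799  0.0375] tooly 14.06 tilt 0.04 open 0.0244 grip 20.0 F [-0.4 -0.1 -2.1]
shift [-0.1 -0.2 10. ]
```

View pics/w6.png

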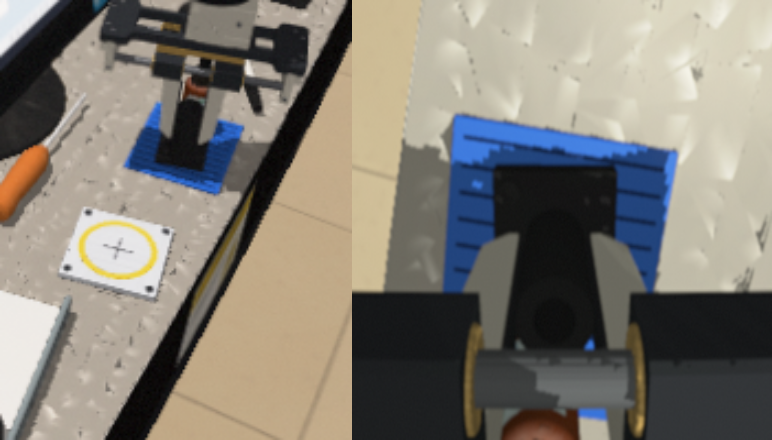

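The post holder hangs over the near half of the mat, its base at (555,200) in the wrist view. The bottle stands behind it, and the base is within the mat edges. I'll lower and release.

Call:
{"fn": "play_rows", "kwargs": {"deltas": [0,0,5,0,18,0,0,3,0,18,0,0,1,0,18,0,0,1,0,18,0,0,0,0,18,0,0,0,0,18]}}

```text
t: 17.65
tool_pos: [0.4317, -0.3798, 0.0266]
orientation: [-1.934, -2.476, 0.0]
force: [-0.1, 0.5, -2.0]
opening: 0.0244
gripper_force: 20.0
```

Call:
{"fn": "play_rows", "kwargs": {"deltas": [0,0,1,0,18,0,0,0,0,18,0,0,0,0,18]}}

```text
t: 17.9
tool_pos: [0.4319, -0.38, 0.0259]
orientation: [1.934, 2.475, -0.0]
force: [0.0, 0.2, -0.3]
opening: 0.0247
gripper_force: 20.0
```

Call:
{"fn": "play_rows", "kwargs": {"deltas": [0,0,0,0,50,0,0,0,0,50,0,0,0,0,50,0,0,0,0,50,0,0,0,0,50,0,0,0,0,50,0,0,-10,0,50,0,0,-25,0,50,0,0,-35,0,50,0,0,-35,0,50]}}

```text
t: 18.73
tool_pos: [0.431, -0.379, 0.1315]
orientation: [-1.933, -2.474, -0.001]
force: [-0.0, -0.5, -0.1]
opening: 0.0498
gripper_force: 0.0
```

```bash
python3 -c "
from h import *
go((.432,-.380,.18),(.4505,.018,.18),(.4505,.018,.006),yaw=99.5)"
```

```text
t 18.73 p [ 0.431  -0.379   0.1315] tooly 14.0 tilt 0.13 open 0.0498 grip 0.0 F [-0.  -0.5 -0.1]
shift [ -1.1   0.7 -48.5]
shift [381.7 114.3   0.7]
shift [ -0.4   0.2 174. ]
turn -85.5
```

Call:
{"fn": "play_rows", "kwargs": {"deltas": [0,0,-20,0,80,15,4,-25,0,80,30,9,-4,0,80,37,11,0,0,80,38,12,0,0,80,38,12,0,0,80,38,12,0,0,80,38,12,0,0,80,38,12,0,0,80,38,12,0,0,80]}}

```text
t: 19.57
tool_pos: [0.4497, -0.054, 0.1807]
orientation: [1.934, 2.474, 0.001]
force: [0.9, 0.0, 1.0]
opening: 0.0798
gripper_force: 0.0
```

```bash
python3 - <<'E'
from ov import *
go((.4505,.018,.18))
c=cam('wrist');pickle.dump(c,open('w7.pkl','wb'))
h=cv2.cvtColor(c['pixels'],cv2.COLOR_BGR2HSV)
y=cv2.inRange(h,(20,100,100),(35,255,255));print(y.sum()/255)
k=max(cv2.findContours(y,0,1)[0],key=cv2.contourArea)
print(cv2.boundingRect(k));P=unproj(c,k[:,0],[.008]*len(k)); print('ring',cv2.fitEllipse((P[:,:2]*1000).astype(np.float32)))
E
```

```text
t 19.57 p [ 0.4497 -0.054   0.1807] tooly 13.98 tilt 0.09 open 0.0798 grip 0.0 F [0.9 0.  1. ]
shift [69.7 18.2  0.7]
243.0
(423, 296, 8, 36)
ring ((711.20361328125, -176.7925567626953), (11.431707382202148, 52.224761962890625), 25.007986068725586)
```

Call:
{"fn": "play_rows", "kwargs": {"deltas": [34,9,0,-2,80,24,5,0,-5,80,12,1,0,-7,80,0,0,0,-7,80,0,0,0,-7,80,0,0,0,-7,80,0,0,0,-7,80,0,0,0,-7,80,0,0,0,-7,80,0,0,0,-7,80]}}

```text
t: 20.45
tool_pos: [0.4453, 0.0152, 0.1804]
orientation: [0.346, 3.122, -0.0]
force: [-0.4, 0.0, 0.4]
opening: 0.08
gripper_force: 0.0
```

Call:
{"fn": "play_rows", "kwargs": {"deltas": [0,0,0,-7,80,0,0,0,-7,80,0,0,0,-6,80,0,0,0,-3,80,0,0,0,0,80,0,0,0,0,80]}}

```text
t: 20.95
tool_pos: [0.4453, 0.0152, 0.1802]
orientation: [-0.271, 3.129, -0.0]
force: [-0.7, 0.3, -0.5]
opening: 0.08
gripper_force: 0.0
```

```bash
python3 - <<'E'
from ov import *
from scipy.optimize import least_squares
go((.4505,.018,.18),yaw=100)
c=cam('wrist');pickle.dump(c,open('w8.pkl','wb'))
g=cv2.cvtColor(c['pixels'],cv2.COLOR_BGR2GRAY);o=proj(c,[(.4505,.018,.022)])[0];print(o)
# dark disc boundary: radial rays, fit circle of the top face's rim
x0,y0=(o-60).astype(int);y0=max(y0,0)
l=(.4601,-.0249,.1817)
cv2.imwrite('pics/w8.png',draw(c,[(circ(.4505,.018,.022,.03),(255,0,255)),(circ(.4505,.018,.004,.03),(0,255,255)),(place(rect(-.035,.035,-.11,.104,.024),l),(0,255,0))],(150,390,60,300),2.4))
E
```

```text
t 20.95 p [0.4453 0.0152 0.1802] tooly 99.88 tilt 0.04 open 0.08 grip 0.0 F [-0.7  0.3 -0.5]
shift [-5.6  1.8  0.2]
turn -0.12
[255.18896483 184.83583178]
```

View pics/w8.png

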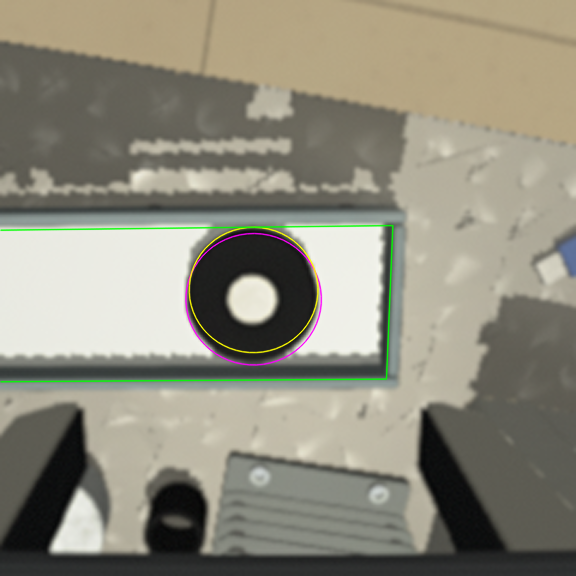

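The disc lies exactly on the predicted outline, with the sensor at (252,300). I'll descend with a 76 mm opening.

Call:
{"fn": "play_rows", "kwargs": {"deltas": [-5.5,2,15,0,76,0,0,30,0,76,0,0,35,0,76,0,0,35,0,76,0,0,25,0,76,0,0,14,0,76,0,0,8,0,76,0,0,4,0,76,0,0,0,0,76,0,0,0,0,76]}}

```text
t: 21.83
tool_pos: [0.4513, 0.0182, 0.0148]
orientation: [-0.273, 3.128, -0.0]
force: [0.5, -0.8, -0.6]
opening: 0.0758
gripper_force: 0.0
```

```bash
python3 -c "
from h import *
go((.4505,.018,.0065),yaw=100)"
```

```text
t 21.83 p [0.4513 0.0182 0.0148] tooly 99.98 tilt 0.09 open 0.0758 grip 0.0 F [ 0.5 -0.8 -0.6]
shift [ 0.8 -0.1  8.3]
turn -0.02
```

Call:
{"fn": "play_rows", "kwargs": {"deltas": [0.5,0,5,0,76,0,0,2.5,0,76,0,0,0,0,76,0,0,0,0,55,0,0,0,0,55,0,0,0,0,55,0,0,0,0,55,0,0,0,0,55,0,0,0,0,55,0,0,0,0,55], "newtons": 25}}

```text
t: 22.67
tool_pos: [0.45, 0.0182, 0.0064]
orientation: [-0.274, 3.129, -0.0]
force: [0.1, -1.0, 2.4]
opening: 0.0595
gripper_force: 25.0
```

```bash
python3 -c "
from h import *
go((.4505,.018,.10),(.4345,-.226,.10),(.4345,-.226,.0115),yaw=100)"
```

```text
t 22.67 p [0.45   0.0182 0.0064] tooly 100.0 tilt 0.02 open 0.0595 grip 25.0 F [ 0.1 -1.   2.4]
shift [ -0.5  -0.3 -93.6]
shift [  58.1 -237.5    0. ]
shift [ 0.   0.  88.5]
turn 0.0
```

Call:
{"fn": "play_rows", "kwargs": {"deltas": [0,0,-5,0,55,0,0,-20,0,55,0,0,-30,0,55,0,0,-35,0,55,0,0,-35,0,55,0,0,-15,0,55,0,-10,-4,0,55,0,-22,0,0,55,0,-32,0,0,55,0,-36,0,0,55]}}

```text
t: 23.5
tool_pos: [0.4664, -0.0808, 0.1488]
orientation: [0.278, -3.128, -0.001]
force: [0.9, 1.2, -1.9]
opening: 0.0595
gripper_force: 25.0
```

Call:
{"fn": "play_rows", "kwargs": {"deltas": [0,-36,0,0,55,0,-36,0,0,55,0,-32,0,0,55,0,-22,0,0,55,0,-10,0,0,55,0,0,0,0,55,0,0,0,0,55]}}

```text
t: 24.08
tool_pos: [0.4898, -0.2138, 0.1487]
orientation: [0.272, -3.128, -0.003]
force: [0.3, -0.1, -1.0]
opening: 0.0595
gripper_force: 25.0
```

```bash
python3 - <<'E'
from ov import *
go((.4345,-.226,.15),(.4345,-.226,.0115))
c=cam('wrist');pickle.dump(c,open('w9.pkl','wb'))
h=cv2.cvtColor(c['pixels'],cv2.COLOR_BGR2HSV)
y=cv2.inRange(h,(20,100,100),(35,255,255));y[320:]=0;print(y.sum()/255)
k=max(cv2.findContours(y,0,1)[0],key=cv2.contourArea)
print(cv2.boundingRect(k));P=unproj(c,k[:,0],[.008]*len(k)); print('ring',cv2.fitEllipse((P[:,:2]*1000).astype(np.float32)))
cv2.imwrite('pics/w9.png',draw(c,[(circ(.4345,-.226,.008,.031),(255,0,255)),(circ(.4345,-.226,.008,.037),(255,0,255))],(100,410,60,310),2))
E
```

```text
t 24.08 p [ 0.4898 -0.2138  0.1487] tooly 99.94 tilt 0.16 open 0.0595 grip 25.0 F [ 0.3 -0.1 -1. ]
shift [56.6 -2.5 -1.2]
shift [ -0.3  -0.3 138.5]
1297.0
(215, 86, 75, 77)
ring ((433.06134033203125, -224.56201171875), (71.39714050292969, 71.60038757324219), 92.95299530029297)
```

View pics/w9.png

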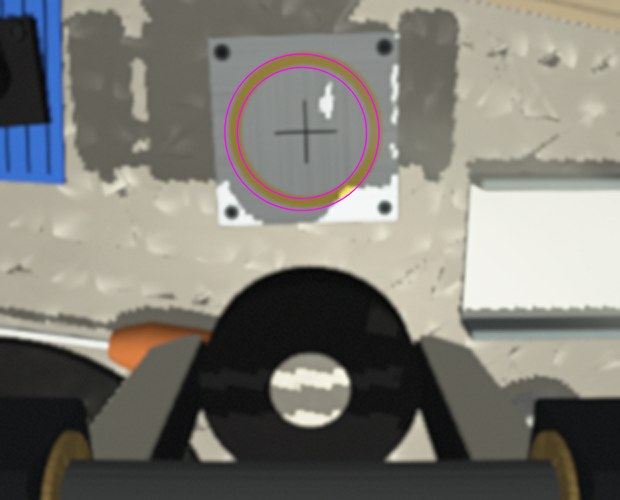

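Both the head (held level, sensor up) and the ring are visible; the cross is at (306,132), about 1.5 mm from my scene estimate. I'll use the wrist-based centre.

Call:
{"fn": "play_rows", "kwargs": {"deltas": [8,0,0,0,55,16,0,0,0,55,18,-1,0,0,55,11,0,10,0,55,4.5,0,25,0,55,0,0,35,0,55,0,0,30,0,55,0,0,18,0,55,0,0,10,0,55,0,0,0,0,55]}}

```text
t: 24.97
tool_pos: [0.4323, -0.2231, 0.0198]
orientation: [0.276, -3.126, -0.004]
force: [0.3, -0.2, -1.5]
opening: 0.0594
gripper_force: 25.0
```

Call:
{"fn": "play_rows", "kwargs": {"deltas": [0,0,0,0,55,0,0,0,0,55,0,0,0,0,55]}}

```text
t: 25.22
tool_pos: [0.4357, -0.2259, 0.0241]
orientation: [-0.274, 3.127, -0.003]
force: [1.0, -0.3, -1.5]
opening: 0.0593
gripper_force: 25.0
```

```bash
python3 -c "
from h import *
go((.4333,-.2248,.0105))"
```

```text
t 25.22 p [ 0.4357 -0.2259  0.0241] tooly 100.03 tilt 0.19 open 0.0593 grip 25.0 F [ 1.  -0.3 -1.5]
shift [ 2.2  1.5 13.6]
```

Call:
{"fn": "play_rows", "kwargs": {"deltas": [0,0,0,0,55,0,0,0,0,55,0,0,0,0,55]}}

```text
t: 25.47
tool_pos: [0.4347, -0.2254, 0.0228]
orientation: [-0.274, 3.129, -0.001]
force: [0.6, -0.5, -0.9]
opening: 0.0595
gripper_force: 25.0
```

Call:
{"fn": "play_rows", "kwargs": {"deltas": [0,0,0,0,55,0,0,0,0,55]}}

```text
t: 25.63
tool_pos: [0.4344, -0.2252, 0.0222]
orientation: [-0.274, 3.13, -0.0]
force: [0.5, 0.6, -0.9]
opening: 0.0596
gripper_force: 25.0
```

```bash
python3 -c "
from h import *
go((.4333,-.2248,.0105))
s=tool()[0];print(s['q'],s['dq'])"
```

```text
t 25.63 p [ 0.4344 -0.2252  0.0222] tooly 99.99 tilt 0.01 open 0.0596 grip 25.0 F [ 0.5  0.6 -0.9]
shift [ 1.   0.6 11.7]
[-5.83190326e-01  2.60460936e-02  1.97618762e+00 -1.42835550e-05
  1.13922747e+00 -2.32841998e+00] [ 1.78026704e-04  2.04484260e-03  3.18832165e-03 -5.59055673e-05
 -1.53517884e-05 -9.41144214e-05]
```

Call:
{"fn": "play_rows", "kwargs": {"deltas": [1,0.5,5,0,55,0,0,4,0,55,0,0,1,0,55,0,0,0,0,55,0,0,0,0,55,0,0,0,0,55,0,0,0,0,55,0,0,0,0,55]}}

```text
t: 26.3
tool_pos: [0.4334, -0.2249, 0.0123]
orientation: [-0.274, 3.129, -0.0]
force: [0.3, -0.4, -1.7]
opening: 0.0596
gripper_force: 25.0
```

```bash
python3 -c "
from h import *
go((.4333,-.2248,.0105))"
```

```text
t 26.3 p [ 0.4334 -0.2249  0.0123] tooly 100.01 tilt 0.02 open 0.0596 grip 25.0 F [ 0.3 -0.4 -1.7]
shift [0.1 0.1 1.8]
```

Call:
{"fn": "play_rows", "kwargs": {"deltas": [0,0,1,0,55,0,0,1,0,55,0,0,0,0,55,0,0,0,0,55,0,0,0,0,55]}}

```text
t: 26.72
tool_pos: [0.4335, -0.225, 0.0104]
orientation: [-0.274, 3.129, -0.0]
force: [-0.7, 0.4, 2.3]
opening: 0.0592
gripper_force: 25.0
```

Call:
{"fn": "play_rows", "kwargs": {"deltas": [0,0,0,0,62,0,0,0,0,70,0,0,0,0,76,0,0,0,0,76,0,0,0,0,76,0,0,-10,0,76,0,0,-30,0,76,-10,0,-35,0,76,-24,0,-35,0,76,-24,0,-20,0,76]}}

```text
t: 27.55
tool_pos: [0.4917, -0.2157, 0.1448]
orientation: [-0.272, 3.126, -0.005]
force: [0.6, -0.7, 1.1]
opening: 0.076
gripper_force: 0.0
```

Call:
{"fn": "play_rows", "kwargs": {"deltas": [0,0,0,0,76,0,0,0,0,76,0,0,0,0,76,0,0,0,0,76,0,0,0,0,76]}}

```text
t: 27.97
tool_pos: [0.4883, -0.2145, 0.1379]
orientation: [0.273, -3.127, -0.003]
force: [-0.2, 0.9, -0.4]
opening: 0.0762
gripper_force: 0.0
```

```bash
python3 - <<'E'
from ov import *
go((.4319,-.380,.14),yaw=14)
c=cam('wrist');pickle.dump(c,open('w10.pkl','wb'))
h=cv2.cvtColor(c['pixels'],cv2.COLOR_BGR2HSV)
y=cv2.inRange(h,(20,100,100),(35,255,255));y[320:]=0
k=max(cv2.findContours(y,0,1)[0],key=cv2.contourArea);print(cv2.boundingRect(k))
P=unproj(c,k[:,0],[.008]*len(k)); r=cv2.fitEllipse((P[:,:2]*1000).astype(np.float32));print('ring',r)
x,yy=r[0][0]/1000,r[0][1]/1000
cv2.imwrite('pics/w10.png',draw(c,[(circ(x,yy,.026,.03),(255,0,255)),(circ(x,yy,.008,.037),(0,255,0))],(150,350,60,260),3))
E
```

```text
t 27.97 p [ 0.4883 -0.2145  0.1379] tooly 99.98 tilt 0.18 open 0.0762 grip 0.0 F [-0.2  0.9 -0.4]
shift [  84.2 -153.3   -2.2]
turn 85.98
(214, 88, 78, 79)
ring ((432.8797607421875, -224.57797241210938), (71.434814453125, 71.68669891357422), 173.22900390625)
```

View pics/w10.png

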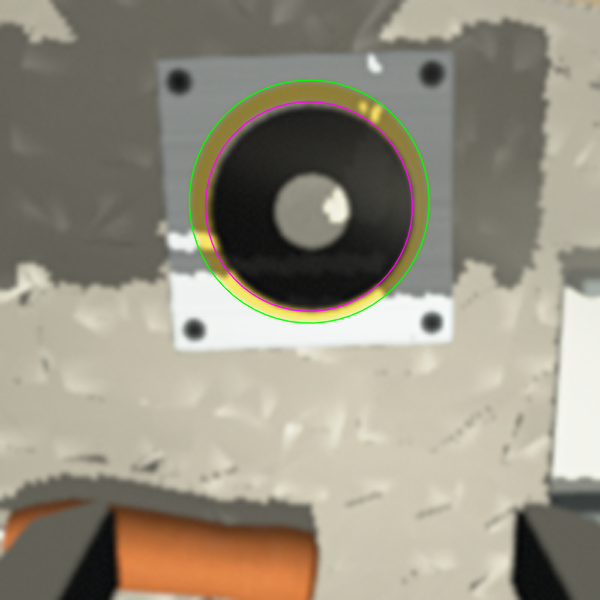

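The head sits in the ring: its outline (magenta) is concentric with the ring (green) to about 1 mm, sensor up at (312,211). Now I'll return the post holder.

Call:
{"fn": "play_rows", "kwargs": {"deltas": [0,0,-10,4,50,0,0,-15,7,50,0,0,-10,7,50,0,0,0,7,50,0,0,0,7,50,0,0,0,7,50,0,0,0,7,50,0,0,0,7,50,0,0,0,7,50,0,0,0,7,50]}}

```text
t: 28.85
tool_pos: [0.4891, -0.2148, 0.1736]
orientation: [-1.507, -2.755, 0.0]
force: [0.1, -0.1, -0.5]
opening: 0.0502
gripper_force: 0.0
```

Call:
{"fn": "play_rows", "kwargs": {"deltas": [0,0,0,7,50,0,0,0,7,50,0,0,0,5,50,0,0,0,0,50,0,0,0,0,50,0,0,0,0,50]}}

```text
t: 29.35
tool_pos: [0.4895, -0.2148, 0.1741]
orientation: [-1.93, -2.478, 0.0]
force: [-0.5, -0.7, 0.4]
opening: 0.0502
gripper_force: 0.0
```

```bash
python3 -c "
from h import *
go((.4319,-.380,.17),(.4319,-.380,.026),yaw=14)"
```

```text
t 29.35 p [ 0.4895 -0.2148  0.1741] tooly 14.17 tilt 0.04 open 0.0502 grip 0.0 F [-0.5 -0.7  0.4]
shift [-146.1  -96.3    4.1]
shift [-1.00e-01  1.00e-01  1.44e+02]
turn 0.17
```

Call:
{"fn": "play_rows", "kwargs": {"deltas": [-12,-8,0,0.1,50,-25,-16,0,0,50,-34,-22,0,0,50,-34,-22,0,0,50,-25,-17,0,0,50,-12,-9,0,0,50,-4,-2,15,0,50,0,0,30,0,50,0,0,30,0,50,0,0,15,0,50]}}

```text
t: 30.18
tool_pos: [0.4303, -0.3779, 0.0805]
orientation: [-1.932, -2.472, -0.001]
force: [0.1, 0.3, -0.6]
opening: 0.0501
gripper_force: 0.0
```

Call:
{"fn": "play_rows", "kwargs": {"deltas": [0,0,0,0,50,0,0,0,0,50,0,0,0,0,50,0,0,0,0,50,0,0,0,0,50,0,0,0,0,50]}}

```text
t: 30.68
tool_pos: [0.4326, -0.3803, 0.086]
orientation: [1.934, 2.472, -0.001]
force: [0.5, -0.1, -0.9]
opening: 0.0501
gripper_force: 0.0
```

```bash
python3 -c "
from h import *
go((.4319,-.380,.026),yaw=14)"
```

```text
t 30.68 p [ 0.4326 -0.3803  0.086 ] tooly 13.92 tilt 0.14 open 0.0501 grip 0.0 F [ 0.5 -0.1 -0.9]
shift [ 0.6 -0.7 60. ]
turn -0.08
```

Call:
{"fn": "play_rows", "kwargs": {"deltas": [0.5,-0.5,15,0,50,0,0,25,0,50,0,0,15,0,50,0,0,4,0,50,0,0,0,0,50,0,0,0,0,50,0,0,0,0,50,0,0,0,0,50,0,0,0,0,50,0,0,0,0,50]}}

```text
t: 31.52
tool_pos: [0.4317, -0.3797, 0.0263]
orientation: [1.935, 2.473, -0.0]
force: [-0.3, -0.0, 0.2]
opening: 0.0499
gripper_force: 0.0
```

```bash
python3 -c "
from h import *
go((.4319,-.380,.0265),yaw=14)"
```

```text
t 31.52 p [ 0.4317 -0.3797  0.0263] tooly 13.91 tilt 0.07 open 0.0499 grip 0.0 F [-0.3 -0.   0.2]
shift [-0.4  0.1 -0.2]
turn -0.09
```

Grip, then lift.

Call:
{"fn": "play_rows", "kwargs": {"deltas": [0,0,0,0,18,0,0,0,0,18,0,0,0,0,18,0,0,0,0,18,0,0,0,0,18,0,0,0,0,18,0,0,0,0,18,0,0,0,0,18], "newtons": 20}}

```text
t: 32.18
tool_pos: [0.4313, -0.3792, 0.0255]
orientation: [-1.936, -2.474, -0.0]
force: [0.0, 0.7, 0.4]
opening: 0.0244
gripper_force: 20.0
```

Call:
{"fn": "play_rows", "kwargs": {"deltas": [0,0,-5,0,18,0,0,-15,0,18,0,0,-25,0,18,0,0,-30,0,18,0,0,-20,0,18,0,0,-10,0,18,0,0,0,0,18,0,0,0,0,18,0,0,0,0,18]}}

```text
t: 32.93
tool_pos: [0.4304, -0.3784, 0.1285]
orientation: [-1.934, -2.472, -0.001]
force: [-0.8, -0.0, -1.5]
opening: 0.0244
gripper_force: 20.0
```

```bash
python3 -c "
from h import *
go((.4638,-.0435,.13),(.4638,-.0435,.028),yaw=97)"
```

```text
t 32.93 p [ 0.4304 -0.3784  0.1285] tooly 13.9 tilt 0.17 open 0.0244 grip 20.0 F [-0.8 -0.  -1.5]
shift [317.  112.9  -0.9]
shift [ -0.3   0.2 102. ]
turn -83.1
```

Call:
{"fn": "play_rows", "kwargs": {"deltas": [8,3,0,0,18,18,6,0,0,18,28,10,0,0,18,34,12,0,0,18,36,13,0,0,18,36,13,0,0,18,36,13,0,0,18,36,13,0,0,18,32,12,0,0,18,27,10,0,0,18]}}

```text
t: 33.77
tool_pos: [0.462, -0.0684, 0.129]
orientation: [-1.934, -2.473, 0.001]
force: [-0.1, -0.2, -2.3]
opening: 0.0245
gripper_force: 20.0
```

Call:
{"fn": "play_rows", "kwargs": {"deltas": [18,6,0,0,18,8,2,0,-3,18,0,0,0,-6,18,0,0,0,-7,18,0,0,0,-7,18,0,0,0,-7,18,0,0,0,-7,18,0,0,0,-7,18,0,0,0,-7,18,0,0,0,-7,18]}}

```text
t: 34.6
tool_pos: [0.4635, -0.0437, 0.1288]
orientation: [-0.484, -3.101, -0.001]
force: [-0.4, 0.9, -1.2]
opening: 0.0247
gripper_force: 20.0
```

Call:
{"fn": "play_rows", "kwargs": {"deltas": [0,0,0,-7,18,0,0,0,-7,18,0,0,0,-7,18,0,0,0,-4,18,0,0,0,0,18,0,0,0,0,18,0,0,0,0,18,0,0,0,0,18]}}

```text
t: 35.27
tool_pos: [0.4644, -0.0442, 0.1301]
orientation: [0.186, -3.135, -0.0]
force: [-0.0, 0.4, -2.3]
opening: 0.0247
gripper_force: 20.0
```

```bash
python3 -c "
from h import *
go((.4638,-.0435,.028),yaw=97)"
```

```text
t 35.27 p [ 0.4644 -0.0442  0.1301] tooly 96.8 tilt 0.04 open 0.0247 grip 20.0 F [-0.   0.4 -2.3]
shift [  0.5   0.7 102.1]
turn -0.2
```

Call:
{"fn": "play_rows", "kwargs": {"deltas": [0.5,0.5,12,-0.2,18,0,0,25,0,18,0,0,28,0,18,0,0,18,0,18,0,0,10,0,18,0,0,4,0,18,0,0,0,0,18,0,0,0,0,18,0,0,0,0,18,0,0,0,0,18]}}

```text
t: 36.1
tool_pos: [0.4654, -0.0442, 0.0349]
orientation: [-0.194, 3.133, -0.001]
force: [0.6, -0.2, -1.2]
opening: 0.0244
gripper_force: 20.0
```

```bash
python3 -c "
from h import *
go((.4638,-.0435,.0275),yaw=97)"
```

```text
t 36.1 p [ 0.4654 -0.0442  0.0349] tooly 97.1 tilt 0.15 open 0.0244 grip 20.0 F [ 0.6 -0.2 -1.2]
shift [1.6 0.9 7.4]
turn 0.1
```

Call:
{"fn": "play_rows", "kwargs": {"deltas": [0.5,0.5,3,0,18,0,0,1,0,18,0,0,0,0,18,0,0,0,0,18,0,0,0,0,18,0,0,0,0,18,0,0,0,0,18,0,0,0,0,18]}}

```text
t: 36.77
tool_pos: [0.4637, -0.0435, 0.0295]
orientation: [-0.195, 3.136, -0.0]
force: [-0.3, -0.9, -1.9]
opening: 0.0246
gripper_force: 20.0
```

```bash
python3 -c "
from h import *
go((.4638,-.0435,.0275),yaw=97)"
```

```text
t 36.77 p [ 0.4637 -0.0435  0.0295] tooly 97.1 tilt 0.0 open 0.0246 grip 20.0 F [-0.3 -0.9 -1.9]
shift [-0.1  0.   2. ]
turn 0.1
```

Call:
{"fn": "play_rows", "kwargs": {"deltas": [0,0,1,0,18,0,0,1,0,18,0,0,0,0,18,0,0,0,0,18,0,0,0,0,18,0,0,0,0,18]}}

```text
t: 37.27
tool_pos: [0.4637, -0.0435, 0.0275]
orientation: [0.195, -3.136, 0.0]
force: [0.2, -0.2, -1.3]
opening: 0.0241
gripper_force: 20.0
```

Call:
{"fn": "play_rows", "kwargs": {"deltas": [0,0,0.7,0,18,0,0,0,0,18,0,0,0,0,18,0,0,0,0,18]}}

```text
t: 37.6
tool_pos: [0.4637, -0.0435, 0.0268]
orientation: [0.195, -3.136, 0.0]
force: [-0.1, -0.1, -1.7]
opening: 0.0243
gripper_force: 20.0
```

Call:
{"fn": "play_rows", "kwargs": {"deltas": [0,0,0.7,0,18,0,0,0,0,18,0,0,0,0,18,0,0,0,0,18]}}

```text
t: 37.93
tool_pos: [0.4638, -0.0435, 0.0264]
orientation: [-0.195, 3.135, -0.0]
force: [-2.7, 0.4, 4.1]
opening: 0.0245
gripper_force: 20.0
```

Contact. I'll release, rise and fetch the bottle.

Call:
{"fn": "play_rows", "kwargs": {"deltas": [0,0,0,0,50,0,0,0,0,50,0,0,0,0,50,0,0,0,0,50,0,0,0,0,50,0,0,0,0,50,0,0,-10,0,50,0,0,-25,0,50,0,0,-35,0,50,0,0,-35,0,60]}}

```text
t: 38.77
tool_pos: [0.4626, -0.0433, 0.1321]
orientation: [0.194, -3.133, -0.001]
force: [1.8, -0.3, -0.3]
opening: 0.0532
gripper_force: 0.0
```

Call:
{"fn": "play_rows", "kwargs": {"deltas": [0,0,-35,3,60,0,0,-15,6,60,0,0,-5,7,60,0,0,0,7,60,0,0,0,7,60,0,0,0,7,60,0,0,0,7,60,0,0,0,7,60,0,0,0,7,60,0,0,0,7,60]}}

```text
t: 39.6
tool_pos: [0.4637, -0.0435, 0.187]
orientation: [1.529, 2.744, 0.0]
force: [-0.3, 0.5, 0.1]
opening: 0.0604
gripper_force: 0.0
```

Call:
{"fn": "play_rows", "kwargs": {"deltas": [0,0,0,7,60,0,0,0,7,60,0,0,0,4.5,60,0,0,0,0,60,0,0,0,0,60]}}

```text
t: 40.02
tool_pos: [0.4637, -0.0435, 0.1867]
orientation: [1.939, 2.471, 0.0]
force: [-0.1, 0.8, 0.7]
opening: 0.0602
gripper_force: 0.0
```

```bash
python3 - <<'E'
from ov import *
go((.4403,-.4357,.185),(.4403,-.4357,.0345),yaw=13.6)
c=cam('wrist');pickle.dump(c,open('w11.pkl','wb'))
H=(.4651,-.0432,1.6901);Y=(0,255,255);l=(.4601,-.0249,.1817)
cv2.imwrite('pics/w11.png',draw(c,[(place(rect(-.025,.025,-.023,.027,.014),H),Y),(place(rect(-.041,.041,-.11,.11,.024),l),(0,255,0))],(130,390,20,280),2.2))
E
```

```text
t 40.02 p [ 0.4637 -0.0435  0.1867] tooly 13.76 tilt 0.03 open 0.0602 grip 0.0 F [-0.1  0.8  0.7]
shift [-375.3 -116.     1.7]
shift [ 0.000e+00 -1.000e-01  1.505e+02]
turn 0.16
```

View pics/w11.png

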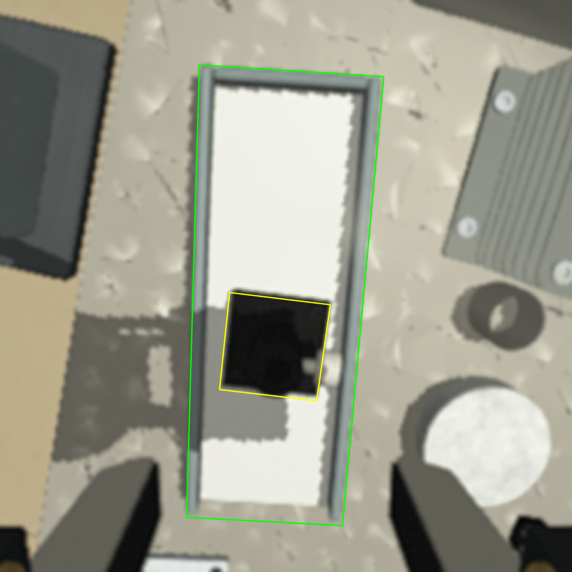

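The post holder is back exactly on its original outline. Now the bottle.

Call:
{"fn": "play_rows", "kwargs": {"deltas": [-15,-5,0,0,60,-30,-9,0,0,60,-37,-11,0,0,60,-38,-12,0,0,60,-38,-12,0,0,60,-38,-12,0,0,60,-38,-12,0,0,60,-38,-12,0,0,60,-38,-12,0,0,60,-32,-10,0,0,60]}}

```text
t: 40.9
tool_pos: [0.4393, -0.4038, 0.1862]
orientation: [1.94, 2.47, -0.001]
force: [-0.2, 0.2, 0.5]
opening: 0.0601
gripper_force: 0.0
```

Call:
{"fn": "play_rows", "kwargs": {"deltas": [-20,-6,0,0,60,-10,-3,0,0,60,-3,0,10,0,60,0,0,20,0,60,0,0,20,0,60,0,0,0,0,60,0,0,0,0,60,0,0,0,0,60,0,0,0,0,60,0,0,0,0,60]}}

```text
t: 41.73
tool_pos: [0.44, -0.4357, 0.1379]
orientation: [1.94, 2.468, -0.001]
force: [0.2, 0.3, 0.5]
opening: 0.0602
gripper_force: 0.0
```

```bash
python3 -c "
from h import *
go((.4403,-.4357,.0347),yaw=13.6)"
```

```text
t 41.73 p [ 0.44   -0.4357  0.1379] tooly 13.65 tilt 0.15 open 0.0602 grip 0.0 F [0.2 0.3 0.5]
shift [1.000e-01 2.000e-01 1.032e+02]
turn 0.05
```

Call:
{"fn": "play_rows", "kwargs": {"deltas": [0,0,12,0,60,0,0,25,0,60,0,0,28,0,60,0,0,22,0,60,0,0,12,0,60,0,0,3,0,60,0,0,0,0,60,0,0,0,0,60,0,0,0,0,60,0,0,0,0,60]}}

```text
t: 42.57
tool_pos: [0.44, -0.4364, 0.036]
orientation: [1.941, 2.467, -0.001]
force: [0.9, 0.2, -0.1]
opening: 0.06
gripper_force: 0.0
```

Call:
{"fn": "play_rows", "kwargs": {"deltas": [0,0,0,0,60,0,0,0,0,60,0,0,0,0,60,0,0,0,0,60]}}

```text
t: 42.9
tool_pos: [0.4392, -0.4354, 0.0343]
orientation: [1.942, 2.469, -0.0]
force: [0.3, 0.1, -0.0]
opening: 0.0597
gripper_force: 0.0
```

```bash
python3 -c "
from h import *
go((.4403,-.4357,.0347),yaw=13.6)"
```

```text
t 42.9 p [ 0.4392 -0.4354  0.0343] tooly 13.6 tilt 0.02 open 0.0597 grip 0.0 F [ 0.3  0.1 -0. ]
shift [-0.6  1.  -0.4]
turn 0.0
```

Call:
{"fn": "play_rows", "kwargs": {"deltas": [-0.5,1,0,0,60,0,0,0,0,60,0,0,0,0,28,0,0,0,0,28,0,0,0,0,28,0,0,0,0,28,0,0,0,0,28,0,0,0,0,28,0,0,0,0,28,0,0,0,0,28], "newtons": 12}}

```text
t: 43.73
tool_pos: [0.4402, -0.4355, 0.034]
orientation: [-1.943, -2.469, 0.0]
force: [-0.2, 0.3, -0.5]
opening: 0.0322
gripper_force: 12.0
```

Call:
{"fn": "play_rows", "kwargs": {"deltas": [0,0,-5,0,28,0,0,-10,0,28,0,0,-20,0,28,0,0,-25,0,28,0,0,-25,0,28,0,0,-10,0,28,0,0,-5,0,28,0,0,0,0,28,0,0,0,0,28,0,0,0,0,28]}}

```text
t: 44.57
tool_pos: [0.4394, -0.4347, 0.1321]
orientation: [-1.941, -2.467, -0.001]
force: [-0.2, 0.2, -2.2]
opening: 0.0322
gripper_force: 12.0
```

```bash
python3 -c "
from h import *
go((.4762,-.101,.13),(.4762,-.101,.0356),yaw=13.6)"
```

```text
t 44.57 p [ 0.4394 -0.4347  0.1321] tooly 13.61 tilt 0.17 open 0.0322 grip 12.0 F [-0.2  0.2 -2.2]
shift [315.6 114.2   2.8]
shift [-0.2  0.1 94.4]
turn 0.01
```

Call:
{"fn": "play_rows", "kwargs": {"deltas": [8,3,0,0,28,15,5,0,0,28,22,8,0,0,28,28,10,0,0,28,30,11,0,0,28,30,11,0,0,28,30,11,0,0,28,30,11,0,0,28,30,11,0,0,28,30,11,0,0,28]}}

```text
t: 45.4
tool_pos: [0.4692, -0.1657, 0.133]
orientation: [-1.942, -2.467, 0.0]
force: [1.3, -0.3, -1.3]
opening: 0.032
gripper_force: 12.0
```

Call:
{"fn": "play_rows", "kwargs": {"deltas": [24,9,0,0,28,18,7,0,0,28,12,4,0,0,28,6,2,0,0,28,3,0,0,0,28,0,0,15,0,28,0,0,25,0,28,0,0,25,0,28,0,0,15,0,28,0,0,6,0,28]}}

```text
t: 46.23
tool_pos: [0.4741, -0.1015, 0.0448]
orientation: [-1.941, -2.464, 0.003]
force: [-1.2, 0.2, -0.4]
opening: 0.0318
gripper_force: 12.0
```

Call:
{"fn": "play_rows", "kwargs": {"deltas": [0,0,0,0,28,0,0,0,0,28,0,0,0,0,28,0,0,0,0,28,0,0,0,0,28,0,0,0,0,28,0,0,0,0,28]}}

```text
t: 46.82
tool_pos: [0.477, -0.1017, 0.0486]
orientation: [1.942, 2.468, 0.0]
force: [-0.2, -0.7, -1.1]
opening: 0.032
gripper_force: 12.0
```

```bash
python3 -c "
from h import *
go((.4762,-.101,.0356),yaw=13.6)"
```

```text
t 46.82 p [ 0.477  -0.1017  0.0486] tooly 13.61 tilt 0.05 open 0.032 grip 12.0 F [-0.2 -0.7 -1.1]
shift [ 0.9 -0.7 13. ]
turn 0.01
```

Call:
{"fn": "play_rows", "kwargs": {"deltas": [0.7,-0.7,5,0,28,0,0,4,0,28,0,0,2,0,28,0,0,0,0,28,0,0,0,0,28,0,0,0,0,28,0,0,0,0,28,0,0,0,0,28]}}

```text
t: 47.48
tool_pos: [0.476, -0.1011, 0.0373]
orientation: [1.942, 2.469, 0.0]
force: [1.0, 0.0, -0.8]
opening: 0.0322
gripper_force: 12.0
```

```bash
python3 -c "
from h import *
go((.4762,-.101,.0356),yaw=13.6)"
```

```text
t 47.48 p [ 0.476  -0.1011  0.0373] tooly 13.61 tilt 0.02 open 0.0322 grip 12.0 F [ 1.   0.  -0.8]
shift [0.1 0.2 1.7]
turn 0.01
```

Call:
{"fn": "play_rows", "kwargs": {"deltas": [0,0,1,0,28,0,0,0.7,0,28,0,0,0,0,28,0,0,0,0,28,0,0,0,0,28]}}

```text
t: 47.9
tool_pos: [0.4759, -0.1011, 0.0354]
orientation: [1.943, 2.469, 0.0]
force: [-0.7, -0.1, -0.6]
opening: 0.0322
gripper_force: 12.0
```

Call:
{"fn": "play_rows", "kwargs": {"deltas": [0,0,0.7,0,28,0,0,0,0,28,0,0,0,0,28,0,0,0,0,28]}}

```text
t: 48.23
tool_pos: [0.476, -0.1011, 0.035]
orientation: [1.942, 2.469, 0.0]
force: [-1.7, 0.1, 3.3]
opening: 0.0315
gripper_force: 12.0
```

Contact. I'll release, rise and look.

Call:
{"fn": "play_rows", "kwargs": {"deltas": [0,0,0,0,60,0,0,0,0,60,0,0,0,0,60,0,0,0,0,60,0,0,0,0,60,0,0,0,0,60,0,0,-10,0,60,0,0,-25,0,60,0,0,-35,0,60,0,0,-38,0,60]}}

```text
t: 49.07
tool_pos: [0.4744, -0.1006, 0.1431]
orientation: [-1.941, -2.466, 0.002]
force: [0.6, -0.3, 0.7]
opening: 0.0598
gripper_force: 0.0
```

Call:
{"fn": "play_rows", "kwargs": {"deltas": [0,0,-38,0,60,10,0,-30,0,60,20,-6,-20,0,60,20,-10,0,0,60,10,-5,0,0,60,0,0,0,0,60,0,0,0,0,60,0,0,0,0,60,0,0,0,0,60,0,0,0,0,60]}}

```text
t: 49.9
tool_pos: [0.4412, -0.0482, 0.23]
orientation: [-1.943, -2.467, 0.001]
force: [-0.4, 0.1, -0.4]
opening: 0.0601
gripper_force: 0.0
```

```bash
python3 - <<'E'
from ov import *
go()
c=cam('wrist');a0,b0=pickle.load(open('c0.pkl','rb'));a=cam('scene')
H=(.4651,-.0432,1.6901);Y=(0,255,255);bx,by=.4758,-.1005;M=(255,0,255)
cv=[(place(rect(-.025,.025,-.023,.027,.014),H),Y),(circ(bx,by,.004,.0165),M),(circ(bx,by,.074,.0165),M),(circ(bx,by,.106,.005),M)]
A=draw(c,cv,(160,330,60,290),2.2)[:506]
f=lambda x:cv2.resize(x['pixels'][215:360,230:350],None,fx=1.75,fy=1.75)
S=np.vstack([f(a0),f(a)]);h=506;S=cv2.copyMakeBorder(S,0,max(0,h-S.shape[0]),0,0,0)[:max(h,S.shape[0])]
A=cv2.copyMakeBorder(A,0,S.shape[0]-A.shape[0],0,0,0);cv2.imwrite('pics/w12.png',np.hstack([A,S]))
E
```

```text
t 49.9 p [ 0.4412 -0.0482  0.23  ] tooly 13.56 tilt 0.08 open 0.0601 grip 0.0 F [-0.4  0.1 -0.4]
```

View pics/w12.png

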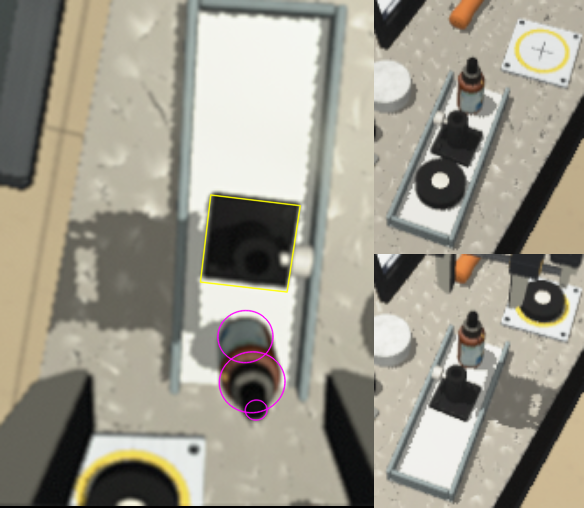

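Before and after match: bottle and post holder upright at the same pixels, head in the ring. One last numeric comparison before I hand in.

```bash
python3 - <<'E'
from ov import *
from plant import robot
a0,b0=pickle.load(open('c0.pkl','rb'))
for x0,n in((a0,'scene'),(b0,'side')):
    x=cam(n);p=proj(x0,[(.4758,-.1005,.06)])[0].astype(int)
    up=lambda i:cv2.resize(i,None,fx=8,fy=8,interpolation=cv2.INTER_CUBIC)
    T=up(x0['pixels'][p[1]-16:p[1]+14,p[0]-7:p[0]+8]);I=up(x['pixels'][p[1]-22:p[1]+20,p[0]-13:p[0]+14])
    _,v,_,m=cv2.minMaxLoc(cv2.matchTemplate(I,T,cv2.TM_CCOEFF_NORMED));print(n,v,np.array(m)/8-6)
    q=proj(x0,[(.4758,-.1005,.004),(.4768,-.1005,.004),(.4758,-.0995,.004)]);print((q[1:]-q[0]).round(2))
E
```

```text
scene 0.9868942499160767 [ 0.25  -0.125]
[[-0.39 -0.19]
 [-0.22  0.33]]
side 0.9892726540565491 [ 0.25 -0.25]
[[-0.46 -0.22]
 [-0.26  0.36]]
```

The bottle is within about 1 mm of its start spot. Handing in.

```bash
python3 -c "
from plant import robot
print(robot.close_job())"
```

```text
the job is handed in; nothing more can be done
None
```

The job is handed in at about 50 s, in the order asked: the meter head is sensor up within about 1 mm of the ring's middle, the bottle and post holder are back upright within about 1 mm of where they started, and the arm never went near the tin, screwdriver or lens tube.

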